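# Roll the dispenser drum out onto its feet

### The job

The small metal dispenser drum has been left tipped over on its round side under the wire shelf, its filler neck pointing to the back. Reach in under the shelf, press on the drum from above and roll it towards you along the rubber mat, without lifting it, denting it or shoving the shelf, until it stands on its two rubber feet on the mat with the neck straight up and out in front of the shelf. Let go of it, and leave the jar, tin, cup, bowl, spoon, bottle and rolling pin where they are.

Things in the scene. Friction and masses are not known exactly. Their poses are not given: they have to be found in the camera images.
- drum: Bare metal drum: cylinder 100 mm in diameter, 150 mm long, 0.5 to 0.85 kg, with two rubber foot strips and, on the far side from them, a filler neck. Origin: middle of its axis; y along the axis, z out through the neck. A tap 18 mm thick stands out 28 mm from the +y end. It starts on its plain round side, neck tipped 100 degrees to the back, feet to the robot, y about along the shelf's.
- drum_neck (a point): Middle of the top of the drum's filler neck, 64 mm from the drum's axis. The neck is 36 mm in diameter and stands 14 mm out of the drum at mid-length.
- drum_feet (a point): Midway between the drum's two foot strips, 50 mm from the axis, on the far side from the neck. Each strip is a 10 mm round black rubber bar, 130 mm long, along the drum, 19 degrees to either side of this point and 4 mm proud of the cylinder. Press with 10 to 16 N to roll the drum and carry it over a strip without slipping; over 50 N dents it.
- overshelf: Fixed wire shelf on four posts, 680 mm wide (y), 240 mm deep (x), wires 235 to 250 mm above the bench. Origin: on the bench below the middle of its front edge; x points to the back, away from the robot, y along the front edge, z up. Posts 22 mm thick at y = -335 and 335 mm. The drum's axis starts 25 to 45 mm behind the front edge.
- mat: Fixed rubber mat, 280 (x) by 360 (y) by 3 mm, under and before the shelf. Origin: centre of its underside, x to the back. The drum rolls stiffly on it and stays where left. Rolled to the front it moves about 90 mm in all: 60 degrees on the round, then it resists, climbing 4 mm over the first strip, then drops on both feet, axis 51 mm above the mat. Rolled over the second strip it has gone too far.
- jar: Glass storage jar, 80 mm in diameter, 110 mm high, standing under the shelf at the left. Leave it. Origin: centre of its underside.
- tin: Steel tin, 74 mm in diameter, 110 mm high, standing under the shelf at the right. Leave it. Origin: centre of its underside.
- cup: White cup, 72 mm in diameter, 55 mm high, standing behind the drum at the left at the left at the left at the left. Leave it. Origin: centre of its underside.
- bowl: Steel bowl, 130 mm in diameter, 60 mm high, in front at the left. Leave it. Origin: centre of its underside.
- spoon: Kitchen spoon, steel with a wooden handle, 200 mm long, lying in front at the right. Leave it. Origin: its underside, at mid-length.
- oil: Green bottle, 64 mm in diameter, 200 mm high, in front at the right. Leave it. Origin: centre of its underside.
- pin: Plain wooden rolling pin with round ends, 44 mm thick, 200 mm long, lying behind the drum under the shelf. Leave it. Origin: underside, at mid-length.

How it is judged:
On the way, in this order (a step that is already met when the one before it is completed fails the run):
1. the drum is rolled, on the mat and under the fingers, until its neck is less than 60 degrees from upright (angle between drum's own z axis and vertical below 1.05 rad and height (world z) of drum below 0.063 m and contact force between the fingers and drum above 0.5 N), for 0.05 s.
2. the drum stands on its feet, neck up (angle between drum's own z axis and vertical below 0.1 rad and height (world z) of drum below 0.058 m), for 0.2 s.
At the end, for the whole second after the job is handed in: The drum stands at rest on both feet on the mat, untouched: neck up within 6 degrees, axis 50 to 58 mm above the bench, neck's middle 10 mm or more in front of the shelf's front edge, drum's middle within 120 mm either side of the mat's middle and at most 115 mm nearer the robot (all of step 2 and height (world z) of drum above 0.05 m and x of drum_neck in the frame of overshelf below -0.01 m and x of drum in the frame of mat above -0.115 m and y of drum in the frame of mat between -0.12 and 0.12 m and linear speed of drum below 0.02 m/s and angular speed of drum below 0.2 rad/s and contact force between the fingers and drum below 0.1 N).
It fails at once if the drum is lifted off the mat (its middle rises above 70 mm) (height (world z) of drum above 0.07 m).
It fails at once if the drum is pressed with more than 50 N and dents (contact force between any of the arm, the fingers and drum above 50 N).
It fails at once if the arm or the fingers push the shelf with more than 30 N (contact force between any of the arm, the fingers and overshelf above 30 N).
It fails at once if a bystander is moved more than 25 mm (distance of any of jar, tin, cup, bowl, oil, spoon, pin from where it was at the start of the episode above 0.025 m).
It also fails if it takes over 67 s, if anything falls off the work surface, if the arm or the gripper's body presses on something with over 40 N, if the wrist force passes 120 N, or if a joint passes its speed limit or range.

### The arm

A 7-joint arm with a two-finger parallel gripper is mounted at the origin on the work surface. World frame = base frame: x ahead of the robot, y to its left, z up, the work surface at z = 0. Lengths are in m, angles in rad, forces in N, time in s.
With the tool pointing down it reaches from about 0.4 to 0.875 m from the base axis. Payload 19.3 kg.
Tool frame: the origin (TCP) lies on the centre line of the jaws, within the pads' length; the fingertips stand 14 mm ahead of it and the grasp point (between the pads) lies 5 mm behind it; x points along the fingers, y is the direction in which the jaws open and shut, and the axes are right-handed (so a half turn about x gives the same grasp; the last joint's range is limited). The gripper opens to 85 mm and grips with 20 to 120 N. Pads are 22 mm wide; open, the fingers measure 114 mm over their backs; the gripper's body (76 mm by 85 mm) begins 54 mm behind the grasp point. The pads swing forward as they close: fully open they stand 13 mm farther back than shut.
Start: joints at [-1.37, 0.521, -0.036, 1.599, 0.021, 1.021, -0.113], TCP at [0.167, 0.602, 0.245] pointing down, gripper open.
Joint ranges: [-2.91, 2.91], [-0.3, 2.13], [-1.5, 1.42], [0.17, 2.43], [-1.26, 4.41], [0.16, 1.93], [-2.52, 2.52]. Speed limits (rad/s): [1.89, 1.89, 2.39, 2.39, 3.01, 3.01, 3.01].

### API

Orientations are given as [roll, pitch, yaw] about the fixed x, y, z axes, in that order (R = Rz(yaw) Ry(pitch) Rx(roll)).
In Python, from workcell import monitor, optics, bot gives the robot as it stands.
- The arm moves only by the tool arm_command, never from a script. Its arguments are lists of equal length, an entry for each row: "delta_pos": the shift along the tool's x, y, z as a fraction of full scale, a list of three; "rotation": the turn, a rotation vector about the tool's x, y, z as a fraction of full scale, a list of three. In form: {"delta_pos": [[dx, dy, dz], ...], "rotation": [[wx, wy, wz], ...]}. A call has 1 to 10 rows; each row shifts and turns the pose as measured when the row begins, along the tool's axes as they then stand; what a row does not reach is not made up. Full scale, the value 1, is 30 mm for a shift and 6 degrees for a turn. A row lasts 1/10 s, in which the tool goes at most 50 mm and 8.59 degrees, less where a joint would pass 70% of its speed; a pose out of reach is approached as far as the arm can. A call with a number of a shift or a turn outside -1 to 1 is refused whole. A call with a gripper value outside its range is refused whole. "gripper" is the closure, from -1 (fully open) to 1 (shut), so that 0 is half open, set as the call begins (left out, the last holds). The fingers move at their own pace and stop on an object; "grip_force" is the grip in N (left out, the last holds). Time passes only in rows, so rows that do not move let the fingers close. It gives the time, the measured TCP pose, the force and the opening at its end, in the units of the state.
- monitor.observe(): the state, without advancing time (a new reading comes with each control period).
- optics.grab_frame(name): name is "scene" or "top" or "wrist"; returns the picture (384x512x3 uint8, red, green, blue); there is no depth.
- optics.camera_params(name): a dict with "fx", "fy", "cx", "cy" (pixels), "origin" and "rotation" of the camera in the world. Camera axes: x right, y down, z forward; pixel columns grow to the right and rows downward; lengths in m; the calibration is good to about 2 mm. A picture is of the moment at which its call begins: read the wrist's pose just before it. camera_params takes no time and is no camera call; for the wrist camera it gives the pose at the moment of the call.
- bot.job_done(): hands the job in, once; it reports no verdict.
The state is a dict: "clock": time; "qpos": joint angles; "qd": joint speeds; "joint_efforts": joint torques, N m; "position": TCP position; "tool_rot": TCP orientation; "force": force on the tool from outside, world axes, zero at the start; "moment": the same for the moment, N m; "grip_width": finger opening in m.
Only numpy, scipy, OpenCV 4.12 (cv2) and the standard library are available. Lean on these libraries where they do the work, as an engineer would, in place of code of your own. Each camera call takes 0.05 s, during which the arm holds its last target. There are 200 camera calls.

## Working session

There is one attempt and no reset: what is moved stays moved. The work goes in short steps, Python scripts to look and compute and a tool call to move; the robot and the scene stay as the last step left them, time stands still between calls to the robot, and variables do not carry over. Pictures are saved under pics/ and viewed, about 8 in all and at most 12, crops included, and the job is handed in when it is done.

Besides the shell and the picture viewer there is one more tool, called as name(argument=value, ...) on one line, values as JSON. arm_command: Moves the arm, as the interface text tells. Its arguments: {"type":"object","properties":{"delta_pos":{"type":"array","items":{"type":"array","items":{"type":"number"}}},"rotation":{"type":"array","items":{"type":"array","items":{"type":"number"}}},"gripper":{"type":"number"},"grip_force":{"type":"number"}},"required":["delta_pos","rotation"]}

```bash
mkdir -p pics; ls; python3 - <<'E'
from workcell import monitor, optics, bot
import cv2,numpy as np
print(monitor.observe())
for n in("scene","top"):
    p=optics.camera_params(n);print(n,p)
    im=optics.grab_frame(n);cv2.imwrite(f"pics/{n}0.png",im[:,:,::-1])
a=np.hstack([cv2.imread("pics/scene0.png"),cv2.imread("pics/top0.png")])
E
```

```text
pics
{'clock': 0.0, 'qpos': array([-1.3701889 ,  0.52202353, -0.03627322,  1.60001514,  0.02118398,
        1.02110319, -0.11279022]), 'qd': array([ 0.0009237 , -0.0011814 ,  0.00086733, -0.00112744,  0.00020609,
        0.00063285,  0.00037433]), 'joint_efforts': array([-5.32435515e-04, -9.27083874e+01,  1.97979301e+00, -3.69957411e+01,
        1.78706681e-02,  7.65691133e-03,  3.89612950e-06]), 'position': array([0.16716671, 0.60188731, 0.24471785]), 'tool_rot': array([-1.48731553,  1.56963145, -1.75817838]), 'force': array([-0.38046584,  0.27776534, -0.87246945]), 'moment': array([0.03406149, 0.04572859, 0.04864662]), 'grip_width': 0.08522538686141197}
scene {'fx': 412.02076815740116, 'fy': 412.02076815740116, 'cx': 250.68436756898308, 'cy': 194.33721323029437, 'origin': array([0.44692398, 0.39017314, 1.20958208]), 'rotation': array([-2.80980664e+00,  1.29369031e-03, -2.82475945e+00])}
top {'fx': 417.34966385364675, 'fy': 417.34966385364675, 'cx': 255.52814423711322, 'cy': 191.72159097713, 'origin': array([0.3099961 , 0.02241048, 1.19217418]), 'rotation': array([-2.90927935e+00, -2.54089545e-04, -1.55366733e+00])}
```

View pics/scene0.png

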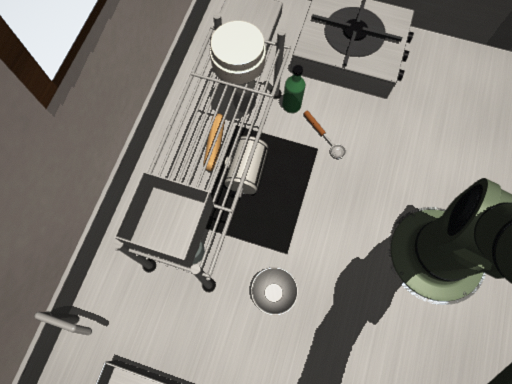

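View pics/top0.png

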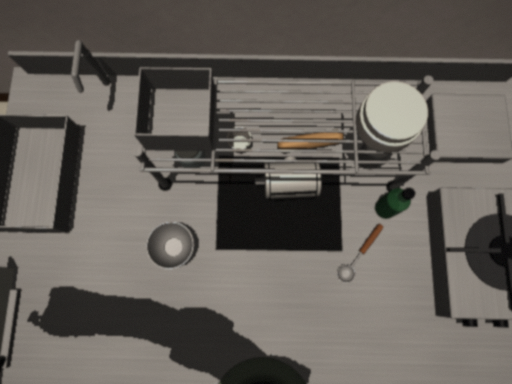

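Scene: the drum is at about (248,165) in scene and (293,180) in top, with the tap at (260,183) and neck at (288,158). The mat's front corners in top are (217,249) and (342,250). Next I'll cast rays to turn these into positions and make a zoomed crop.

```bash
cat > h.py <<'E'
import numpy as np,cv2
from scipy.spatial.transform import Rotation as Ro
from workcell import monitor,optics,bot
def ray(n,u,v,p=None):
    p=p or optics.camera_params(n); R=Ro.from_euler('xyz',p['rotation']).as_matrix()
    d=R@np.array([(u-p['cx'])/p['fx'],(v-p['cy'])/p['fy'],1]); return p['origin'],d
def pl(n,u,v,z,p=None):
    o,d=ray(n,u,v,p); return o+d*(z-o[2])/d[2]
def proj(n,P,p=None):
    p=p or optics.camera_params(n); R=Ro.from_euler('xyz',p['rotation']).as_matrix()
    c=R.T@(np.array(P)-p['origin']); return np.array([p['fx']*c[0]/c[2]+p['cx'],p['fy']*c[1]/c[2]+p['cy']])
def grab(n,f):
    im=optics.grab_frame(n)[:,:,::-1].copy(); cv2.imwrite('pics/'+f,im); return im
def st():
    s=monitor.observe(); print(round(s['clock'],2),s['position'].round(4),'rot',s['tool_rot'].round(3),'F',s['force'].round(1),'w',round(s['grip_width'],4),'q',s['qpos'].round(2)); return s
E
python3 - <<'E'
from h import *
for t,n,u,v,z in [('matFL','top',216,249,.003),('matFR','top',342,250,.003),('matFR s','scene',317,149,.003),('matFL s','scene',288,251,.003),('bar L','top',142,170,.25),('bar R','top',436,172,.25),('drumL','top',265,183,.056),('drumR','top',322,180,.056),('drumfront','top',293,197,.06),('bowl','top',172,245,.03),('oil','top',392,205,.1),('spoon','top',345,272,0),
 ('cup','top',243,142,.05),('pin','top',310,140,.04)]:
    print(t,pl(n,u,v,z).round(3))
a=cv2.imread('pics/top0.png')[100:260,130:450]; b=cv2.imread('pics/scene0.png')[90:290,130:350]
a=cv2.resize(a,None,fx=2.5,fy=2.5,interpolation=cv2.INTER_CUBIC);cv2.imwrite('pics/c1.png',a)
E
```

```text
matFL [0.422 0.136 0.003]
matFR [ 0.426 -0.221  0.003]
matFR s [ 0.423 -0.217  0.003]
matFL s [0.418 0.13  0.003]
bar L [0.581 0.293 0.25 ]
bar R [ 0.588 -0.397  0.25 ]
drumL [0.604 0.001 0.056]
drumR [ 0.616 -0.16   0.056]
drumfront [ 0.565 -0.078  0.06 ]
bowl [0.429 0.256 0.03 ]
oil [ 0.538 -0.338  0.1  ]
spoon [ 0.365 -0.228  0.   ]
cup [0.727 0.066 0.05 ]
pin [ 0.741 -0.13   0.04 ]
```

View pics/c1.png

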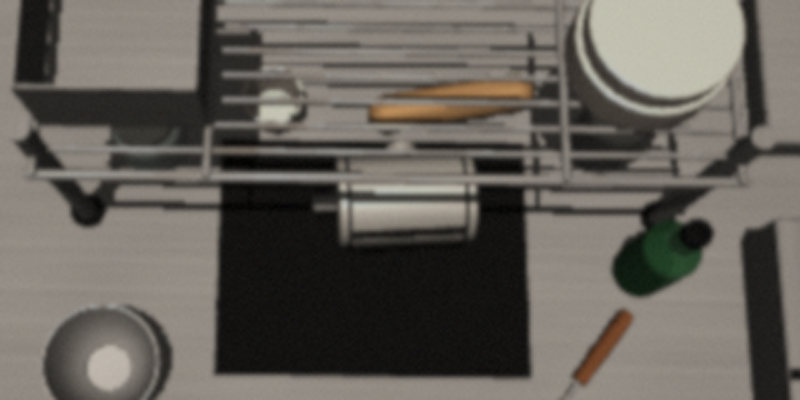

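```bash
cat >> h.py <<'E'
def Rt(t,flip=1):
    "tool tipped t deg below horizontal, pointing to +x, jaws along y"
    t=np.radians(t); x=np.array([np.cos(t),0,-np.sin(t)]); y=np.array([0,flip,0.]); return np.c_[x,y,np.cross(x,y)]
def plan(P,R,n):
    s=monitor.observe(); R0=Ro.from_euler('xyz',s['tool_rot']).as_matrix(); p=s['position']; r=Ro.from_matrix(R0.T@R).as_rotvec()
    print('turn total deg',np.degrees(r).round(1))
    for k in range(n):
        Rk=R0@Ro.from_rotvec(r*k/n).as_matrix(); print((Rk.T@(np.array(P)-p)/n/.03).round(2),(np.degrees(r)/n/6).round(2))
E
python3 - <<'E'
from h import *
s=st();print(Ro.from_euler('xyz',s['tool_rot']).as_matrix().round(3))
for f in(1,-1):plan([.42,.33,.27],Rt(80,f),12)
E
```

```text
0.1 [0.1671 0.602  0.2448] rot [-1.502  1.57  -1.773] F [-0.3 -0.   0.2] w 0.0857 q [-1.37  0.52 -0.04  1.6   0.02  1.02 -0.11]
[[-0.     0.267  0.964]
 [-0.001  0.964 -0.267]
 [-1.    -0.001  0.   ]]
turn total deg [-15.5  -9.9   1.4]
[-0.07 -0.54  0.88] [-0.21 -0.14  0.02]
[-0.06 -0.56  0.87] [-0.21 -0.14  0.02]
[-0.05 -0.58  0.86] [-0.21 -0.14  0.02]
[-0.04 -0.6   0.84] [-0.21 -0.14  0.02]
[-0.02 -0.62  0.83] [-0.21 -0.14  0.02]
[-0.01 -0.64  0.82] [-0.21 -0.14  0.02]
[-0.   -0.65  0.8 ] [-0.21 -0.14  0.02]
[ 0.01 -0.67  0.79] [-0.21 -0.14  0.02]
[ 0.02 -0.69  0.77] [-0.21 -0.14  0.02]
[ 0.03 -0.71  0.75] [-0.21 -0.14  0.02]
[ 0.04 -0.72  0.74] [-0.21 -0.14  0.02]
[ 0.04 -0.74  0.72] [-0.21 -0.14  0.02]
turn total deg [163.9   2.   14.3]
[-0.07 -0.54  0.88] [2.28 0.03 0.2 ]
[-0.08 -0.32  0.98] [2.28 0.03 0.2 ]
[-0.09 -0.07  1.03] [2.28 0.03 0.2 ]
[-0.09  0.17  1.02] [2.28 0.03 0.2 ]
[-0.09  0.41  0.95] [2.28 0.03 0.2 ]
[-0.08  0.62  0.82] [2.28 0.03 0.2 ]
[-0.07  0.8   0.65] [2.28 0.03 0.2 ]
[-0.05  0.93  0.44] [2.28 0.03 0.2 ]
[-0.03  1.01  0.21] [2.28 0.03 0.2 ]
[-0.01  1.03 -0.04] [2.28 0.03 0.2 ]
[ 0.01  1.   -0.28] [2.28 0.03 0.2 ]
[ 0.03  0.9  -0.51] [2.28 0.03 0.2 ]
```

arm_command(delta_pos=[[-0.1, -0.65, 0.95], [-0.1, -0.7, 0.95], [-0.1, -0.7, 0.95], [-0.05, -0.7, 0.95], [-0.05, -0.75, 0.95], [0, -0.75, 0.95], [0, -0.75, 0.9], [0, -0.8, 0.9], [0, -0.8, 0.8], [0, -0.8, 0.7]], rotation=[[-0.25, -0.2, 0], [-0.25, -0.2, 0], [-0.25, -0.2, 0], [-0.25, -0.2, 0], [-0.25, -0.2, 0], [-0.25, -0.2, 0], [-0.25, -0.2, 0], [-0.25, -0.2, 0], [-0.25, -0.2, 0], [-0.25, -0.2, 0]], gripper=-1)

```text
clock: 1.1
position: [0.4042, 0.3335, 0.2816]
tool_rot: [-0.173, 1.357, -0.164]
force: [1.1, 0.7, 0.1]
grip_width: 0.0856
```

```bash
python3 - <<'E'
from h import *
st();plan([.43,-.08,.29],Rt(60),14)
E
```

```text
1.1 [0.4042 0.3335 0.2816] rot [-0.173  1.357 -0.164] F [1.1 0.7 0.1] w 0.0856 q [-0.97  0.26  0.07  1.93  0.23  0.86  0.53]
turn total deg [  1.  -17.9   1.8]
[ 0.03 -0.98  0.05] [ 0.01 -0.21  0.02]
[ 0.03 -0.98  0.05] [ 0.01 -0.21  0.02]
[ 0.03 -0.98  0.05] [ 0.01 -0.21  0.02]
[ 0.02 -0.98  0.05] [ 0.01 -0.21  0.02]
[ 0.02 -0.98  0.05] [ 0.01 -0.21  0.02]
[ 0.02 -0.98  0.06] [ 0.01 -0.21  0.02]
[ 0.02 -0.98  0.06] [ 0.01 -0.21  0.02]
[ 0.02 -0.98  0.06] [ 0.01 -0.21  0.02]
[ 0.02 -0.98  0.06] [ 0.01 -0.21  0.02]
[ 0.02 -0.98  0.06] [ 0.01 -0.21  0.02]
[ 0.02 -0.98  0.06] [ 0.01 -0.21  0.02]
[ 0.02 -0.98  0.06] [ 0.01 -0.21  0.02]
[ 0.02 -0.98  0.06] [ 0.01 -0.21  0.02]
[ 0.01 -0.98  0.06] [ 0.01 -0.21  0.02]
```

arm_command(delta_pos=[[0, -0.98, 0.05], [0, -0.98, 0.05], [0, -0.98, 0.05], [0, -0.98, 0.05], [0, -0.98, 0.05], [0, -0.98, 0.05], [0, -0.98, 0.05], [0, -0.98, 0.05], [0, -0.98, 0.05], [0, -0.98, 0.05]], rotation=[[0, -0.2, 0], [0, -0.2, 0], [0, -0.2, 0], [0, -0.2, 0], [0, -0.2, 0], [0, -0.2, 0], [0, -0.2, 0], [0, -0.2, 0], [0, -0.2, 0], [0, -0.2, 0]])

```text
clock: 2.1
position: [0.4202, 0.0268, 0.2967]
tool_rot: [-0.092, 1.142, -0.079]
force: [1.6, -0.2, -0.6]
grip_width: 0.086
```

```bash
python3 - <<'E'
from h import *
st();plan([.40,-.08,.22],Rt(40),9)
E
```

```text
2.1 [0.4202 0.0268 0.2967] rot [-0.092  1.142 -0.079] F [ 1.6 -0.2 -0.6] w 0.086 q [-0.68 -0.1   0.33  2.34  0.41  0.53  0.91]
turn total deg [  1.5 -25.5   1.6]
[ 0.24 -0.38 -0.19] [ 0.03 -0.47  0.03]
[ 0.23 -0.39 -0.2 ] [ 0.03 -0.47  0.03]
[ 0.22 -0.39 -0.21] [ 0.03 -0.47  0.03]
[ 0.21 -0.39 -0.22] [ 0.03 -0.47  0.03]
[ 0.19 -0.39 -0.23] [ 0.03 -0.47  0.03]
[ 0.18 -0.39 -0.24] [ 0.03 -0.47  0.03]
[ 0.17 -0.39 -0.25] [ 0.03 -0.47  0.03]
[ 0.15 -0.39 -0.25] [ 0.03 -0.47  0.03]
[ 0.14 -0.39 -0.26] [ 0.03 -0.47  0.03]
```

```bash
cat > kin.py <<'E'
import numpy as np, itertools
from scipy.optimize import least_squares
from scipy.spatial.transform import Rotation as Ro
D=[([-1.370,.521,-.036,1.599,.021,1.021,-.113],[.167,.602,.245],[-1.487,1.5696,-1.758]),
([-.97,.26,.07,1.93,.23,.86,.53],[.4042,.3335,.2816],[-.173,1.357,-.164]),
([-.68,-.1,.33,2.34,.41,.53,.91],[.4202,.0268,.2967],[-.092,1.142,-.079])]
def fk(q,p,s):
    L1,L2,L3,h,b,c,a=p
    z=lambda t:Ro.from_euler('z',t); y=lambda t:Ro.from_euler('y',t)
    R=z(b+s[0]*q[0]); P=np.array([0,0,h]); R=R*y(q[1]); P=P+R.apply([a*0,0,L1])
    R=R*z(s[1]*q[2])*y(q[3]); P=P+R.apply([0,0,L2]); R=R*z(s[2]*q[4])*y(q[5]); P=P+R.apply([a,0,L3])
    R=R*z(c+s[3]*q[6])*y(-np.pi/2)*Ro.from_euler('x',0); return P,R   # tool x = local z
def fit():
    best=None
    for s in itertools.product([1,-1],repeat=4):
        for b0 in (0,3,-1.5,1.5):
          for c0 in(0,1.57,3.14,-1.57):
            f=lambda p:np.concatenate([np.r_[fk(q,p,s)[0]-x,.3*(Ro.from_euler('xyz',r).inv()*fk(q,p,s)[1]).as_rotvec()] for q,x,r in D])
            r=least_squares(f,[.4,.4,.3,.35,b0,c0,0],max_nfev=60)
            if best is None or r.cost<best[0]: best=(r.cost,s,r.x,r.fun)
    return best
if __name__=='__main__':
    b=fit(); print(b[0],b[1],b[2].round(3)); print(b[3].round(4))
    s,p=b[1],b[2]; lo=[-2.91,-.3,-1.5,.17,-1.26,.16,-2.52]; hi=[2.91,2.13,1.42,2.43,4.41,1.93,2.52]
    for x in(.42,.5,.55,.6,.65):
      for t in(15,30,40,50,60,70):
        a=np.radians(t);X=np.array([np.cos(a),0,-np.sin(a)]);Y=np.array([0,1,0.]);R=Ro.from_matrix(np.c_[X,Y,np.cross(X,Y)])
        f=lambda q:np.r_[fk(q,p,s)[0]-[x,-.08,.12],.3*(R.inv()*fk(q,p,s)[1]).as_rotvec()]
        r=least_squares(f,D[2][0],bounds=(lo,hi)); print(x,t,'err',r.cost.round(6),r.x.round(2))
E
python3 kin.py
```

```text
0.00010061956271826603 (-1, -1, -1, -1) [ 0.55   0.445  0.367  0.368 -0.088  1.481  0.026]
[-0.0029  0.0037  0.0008 -0.0005  0.      0.0006 -0.0001 -0.0054 -0.0004
 -0.0001 -0.0001 -0.0062 -0.      0.0032 -0.0004  0.0006 -0.0005 -0.01  ]
0.42 15 err 0.006752 [ 2.45  2.13 -0.87  2.43  1.35  0.16  2.52]
0.42 30 err 0.011759 [ 1.96  1.46 -1.22  2.43  1.24  0.16  1.81]
0.42 40 err 0.009253 [ 1.52  0.73 -1.27  2.43  1.2   0.16  1.01]
0.42 50 err 0.004937 [ 1.16  0.46 -1.05  2.43  1.11  0.16  0.77]
0.42 60 err 0.001795 [ 0.51  0.27 -0.25  2.43 -0.69  0.16  2.52]
0.42 70 err 0.000123 [ 0.58  0.35 -0.56  2.43  0.87  0.16  0.81]
0.5 15 err 0.004418 [ 0.72  1.56 -0.08  2.43  4.15  1.93 -0.94]
0.5 30 err 0.007812 [ 1.47  1.58 -1.5   2.43  2.24  0.78  0.49]
0.5 40 err 0.004529 [ 1.2   1.22 -1.5   2.43  2.05  0.94  0.11]
0.5 50 err 0.00167 [ 1.11  1.12 -1.5   2.43  1.91  1.    0.05]
0.5 60 err 0.000172 [ 1.06  1.08 -1.5   2.43  1.8   1.03  0.04]
0.5 70 err 7e-06 [ 0.41  0.42 -0.41  2.3   0.76  0.16  0.89]
0.55 15 err 0.002666 [ 0.53  1.43 -0.08  2.43  3.87  1.93 -1.15]
0.55 30 err 0.004475 [ 1.23
[... 319 characters left out ...]
   1.42  2.43  1.76  0.22 -0.09]
0.6 30 err 0.00123 [-0.46  1.29  1.07  2.43  3.71  1.69 -2.52]
0.6 40 err 0.000378 [ 1.03  1.45 -1.5   2.43  2.37  1.27 -0.01]
0.6 50 err 0.0 [ 0.83  0.85 -1.02  2.43  2.44  0.75 -0.56]
0.6 60 err 0.0 [ 0.5   0.56 -0.57  2.31  2.31  0.28 -0.62]
0.6 70 err 0.0 [ 0.02  0.51  0.11  2.08 -0.51  0.25  2.15]
0.65 15 err 3e-05 [-0.48  1.46  0.81  2.43  3.14  1.91 -2.5 ]
0.65 30 err 6e-05 [-0.54  1.24  1.    2.43  3.58  1.54 -2.52]
0.65 40 err 0.0 [ 0.51  0.79 -0.52  2.43  3.05  0.86 -1.19]
0.65 50 err 0.0 [ 0.46  0.66 -0.49  2.33  2.88  0.5  -1.13]
0.65 60 err 0.0 [ 0.4   0.58 -0.47  2.19  2.12  0.21 -0.45]
0.65 70 err 0.0 [ 0.25  0.57 -0.27  1.95  0.34  0.3   1.3 ]
```

```bash
cat > sim.py <<'E'
from kin import *
b=fit(); s,p=b[1],b[2]; lo=np.array([-2.91,-.3,-1.5,.17,-1.26,.16,-2.52]); hi=np.array([2.91,2.13,1.42,2.43,4.41,1.93,2.52])
def Rty(t,yaw=0):
    a=np.radians(t);X=np.array([np.cos(a),0,-np.sin(a)]);Y=np.array([0,1,0.]);return Ro.from_euler('z',yaw,degrees=True)*Ro.from_matrix(np.c_[X,Y,np.cross(X,Y)])
def solve(q0,P,R):
    f=lambda q:np.r_[(fk(q,p,s)[0]-P)*10,3*(R.inv()*fk(q,p,s)[1]).as_rotvec(),.02*(q-q0)]
    r=least_squares(f,np.clip(q0,lo+1e-3,hi-1e-3),bounds=(lo,hi)); e=f(r.x)
    return r.x,np.linalg.norm(e[:3])*100,np.degrees(np.linalg.norm(e[3:6])/3)
def run(way,q,N=12,v=True):
    P0,R0=fk(q,p,s)
    for w in way:
        P1=np.array(w[:3]);R1=Rty(*w[3:]);r=(R0.inv()*R1).as_rotvec(); pm=0;dq=0
        for k in range(1,N+1):
            qn,ep,er=solve(q,P0+(P1-P0)*k/N,R0*Ro.from_rotvec(r*k/N)); dq=max(dq,abs(qn-q).max()); q=qn; pm=max(pm,ep)
        P0,R0=P1,R1
        print(w,'err mm',round(ep,1),'deg',round(er,1),'worst',round(pm,1),'dq',round(dq,2),q.round(2))
    return q
if __name__=='__main__':
    q=np.array(D[2][0])
    for yaw in(0,20,-20,35,-35):
        print('yaw',yaw)
        run([(.48,-.05,.25,66,yaw),(.52,-.08,.2,60,yaw),(.56,-.08,.17,50,yaw),(.6,-.08,.15,45,yaw),(.63,-.08,.13,45,yaw/2),(.64,-.08,.12,48,0),(.6,-.08,.11,55,0),(.55,-.08,.11,62,0),(.5,-.08,.11,70,0)],q)
E
python3 sim.py
```

```text
yaw 0
(0.48, -0.05, 0.25, 66, 0) err mm 0.0 deg 0.0 worst 0.0 dq 0.11 [-0.38  0.1   0.5   2.29 -0.36  0.37  1.99]
(0.52, -0.08, 0.2, 60, 0) err mm 4.6 deg 1.6 worst 4.6 dq 0.16 [ 0.28  0.23 -0.1   2.32 -0.79  0.16  2.52]
(0.56, -0.08, 0.17, 50, 0) err mm 28.7 deg 11.0 worst 28.7 dq 0.01 [ 0.37  0.32 -0.19  2.23 -0.78  0.16  2.52]
(0.6, -0.08, 0.15, 45, 0) err mm 38.0 deg 15.6 worst 38.0 dq 0.01 [ 0.36  0.4  -0.2   2.15 -0.78  0.16  2.52]
(0.63, -0.08, 0.13, 45, 0.0) err mm 37.6 deg 16.2 worst 38.0 dq 0.01 [ 0.29  0.47 -0.14  2.08 -0.8   0.16  2.52]
(0.64, -0.08, 0.12, 48, 0) err mm 32.2 deg 14.0 worst 37.2 dq 0.01 [ 0.22  0.51 -0.08  2.06 -0.82  0.16  2.52]
(0.6, -0.08, 0.11, 55, 0) err mm 24.3 deg 10.1 worst 31.5 dq 0.01 [ 0.18  0.49 -0.03  2.13 -0.83  0.16  2.52]
(0.55, -0.08, 0.11, 62, 0) err mm 15.4 deg 6.0 worst 23.6 dq 0.01 [ 0.15  0.45  0.01  2.21 -0.82  0.16  2.52]
(0.5, -0.08, 0.11, 70, 0) err mm 3.5 deg 1.3 worst 14.5 dq 0.01 [ 0.11  0.42  0.07  2.29 -0.8   0.16  2.52]
yaw 20
(0.48, -0.05, 0.25, 66, 20) err mm 0.0 deg 0.0 worst 0.1 dq 0.46 [ 0.53  0.14 -0.32  2.25 -0.47  0.
[... 3148 characters left out ...]
 0.29 [-0.52  0.47  0.28  2.41  2.1   0.43 -1.39]
(0.6, -0.08, 0.15, 45, -35) err mm 0.0 deg 0.0 worst 0.0 dq 0.02 [-0.46  0.59  0.2   2.38  2.22  0.58 -1.55]
(0.63, -0.08, 0.13, 45, -17.5) err mm 0.0 deg 0.0 worst 0.0 dq 0.06 [-0.13  0.63  0.04  2.42  2.81  0.69 -1.65]
(0.64, -0.08, 0.12, 48, 0) err mm 0.0 deg 0.0 worst 0.0 dq 0.04 [ 0.2   0.62 -0.1   2.38  3.32  0.58 -1.62]
(0.6, -0.08, 0.11, 55, 0) err mm 0.0 deg 0.0 worst 0.0 dq 0.01 [ 0.21  0.57 -0.1   2.39  3.33  0.42 -1.63]
(0.55, -0.08, 0.11, 62, 0) err mm 0.0 deg 0.0 worst 0.0 dq 0.01 [ 0.23  0.49 -0.12  2.41  3.34  0.24 -1.64]
(0.5, -0.08, 0.11, 70, 0) err mm 4.4 deg 1.6 worst 4.4 dq 0.34 [ 0.1   0.44  0.11  2.41  4.26  0.16 -2.52]
```

```bash
python3 - <<'E'
from sim import *
q=np.array(D[2][0])
for y in(-35,-30):
  run([(.48,-.05,.25,64,y),(.51,-.06,.22,58,y),(.53,-.07,.19,50,y),(.56,-.08,.175,46,y),(.57,-.08,.17,46,y/2),(.58,-.08,.165,46,0),(.645,-.08,.125,46,0),(.6,-.08,.11,52,0),(.55,-.08,.11,60,0),(.52,-.08,.11,64,0)],q)
E
```

```text
(0.48, -0.05, 0.25, 64, -35) err mm 0.0 deg 0.0 worst 0.0 dq 0.06 [-0.62  0.15  0.41  2.27  0.57  0.46  0.26]
(0.51, -0.06, 0.22, 58, -35) err mm 0.0 deg 0.0 worst 0.0 dq 0.03 [-0.83  0.28  0.64  2.33  0.89  0.27 -0.12]
(0.53, -0.07, 0.19, 50, -35) err mm 1.2 deg 0.3 worst 1.2 dq 0.66 [ 0.54  0.71 -1.19  2.43  1.76  1.19 -0.94]
(0.56, -0.08, 0.175, 46, -35) err mm 0.0 deg 0.0 worst 0.5 dq 0.28 [ 0.59  1.04 -1.37  2.42  1.92  1.59 -0.9 ]
(0.57, -0.08, 0.17, 46, -17.5) err mm 12.6 deg 2.6 worst 12.6 dq 0.16 [ 0.8   1.13 -1.5   2.43  2.03  1.45 -0.49]
(0.58, -0.08, 0.165, 46, 0) err mm 12.0 deg 2.5 worst 14.8 dq 0.03 [ 1.05  1.12 -1.5   2.43  2.11  1.06 -0.1 ]
(0.645, -0.08, 0.125, 46, 0) err mm 0.0 deg 0.0 worst 9.9 dq 0.03 [ 0.97  1.31 -1.44  2.35  2.28  1.17 -0.06]
(0.6, -0.08, 0.11, 52, 0) err mm 0.0 deg 0.0 worst 0.0 dq 0.01 [ 0.98  1.27 -1.45  2.39  2.14  1.16 -0.05]
(0.55, -0.08, 0.11, 60, 0) err mm 0.0 deg 0.0 worst 0.0 dq 0.02 [ 1.01  1.19 -1.49  2.39  1.91  1.13  0.02]
(0.52, -0.08, 0.11, 64, 0) err mm 0.0 deg 0.0 worst 0.0 dq 0.01 [ 1.02  1.14 -1.5   2.4   1.8   1.1   0.05]
(
[... 397 characters left out ...]
 0.66  1.18 -1.5   2.43  1.97  1.69 -0.75]
(0.57, -0.08, 0.17, 46, -15.0) err mm 14.2 deg 3.0 worst 14.2 dq 0.03 [ 0.84  1.12 -1.5   2.43  2.04  1.38 -0.44]
(0.58, -0.08, 0.165, 46, 0) err mm 12.0 deg 2.5 worst 15.1 dq 0.03 [ 1.05  1.12 -1.5   2.43  2.11  1.06 -0.1 ]
(0.645, -0.08, 0.125, 46, 0) err mm 0.0 deg 0.0 worst 9.9 dq 0.03 [ 0.97  1.31 -1.44  2.35  2.28  1.17 -0.06]
(0.6, -0.08, 0.11, 52, 0) err mm 0.0 deg 0.0 worst 0.0 dq 0.01 [ 0.98  1.27 -1.45  2.39  2.14  1.16 -0.05]
(0.55, -0.08, 0.11, 60, 0) err mm 0.0 deg 0.0 worst 0.0 dq 0.02 [ 1.01  1.19 -1.49  2.39  1.91  1.13  0.02]
(0.52, -0.08, 0.11, 64, 0) err mm 0.0 deg 0.0 worst 0.0 dq 0.01 [ 1.02  1.14 -1.5   2.4   1.8   1.1   0.05]
```

```bash
python3 - <<'E'
from sim import *
q=np.array(D[2][0])
for z in(.16,):
  for y in (-35,-40):
    run([(.48,-.05,.25,66,y),(.52,-.08,.2,60,y),(.56,-.08,.17,54,y),(.58,-.08,.16,50,y),(.59,-.08,z,50,y/2),(.6,-.08,z-.01,50,0),(.645,-.08,.125,48,0),(.6,-.08,.11,55,0),(.55,-.08,.11,62,0),(.52,-.08,.11,65,0)],q)
E
```

```text
(0.48, -0.05, 0.25, 66, -35) err mm 0.0 deg 0.0 worst 0.0 dq 0.05 [-0.6   0.15  0.42  2.24  0.46  0.48  0.39]
(0.52, -0.08, 0.2, 60, -35) err mm 0.0 deg 0.0 worst 0.0 dq 0.03 [-0.73  0.33  0.64  2.29  0.66  0.2   0.17]
(0.56, -0.08, 0.17, 54, -35) err mm 0.0 deg 0.0 worst 0.1 dq 0.2 [-0.56  0.44  0.37  2.36  1.93  0.29 -1.18]
(0.58, -0.08, 0.16, 50, -35) err mm 0.0 deg 0.0 worst 0.0 dq 0.02 [-0.48  0.5   0.25  2.37  2.1   0.43 -1.38]
(0.59, -0.08, 0.16, 50, -17.5) err mm 0.1 deg 0.0 worst 0.1 dq 0.18 [ 0.42  0.56 -0.68  2.43  2.27  0.69 -0.99]
(0.6, -0.08, 0.15, 50, 0) err mm 0.0 deg 0.0 worst 0.1 dq 0.12 [ 0.86  0.76 -1.05  2.42  2.36  0.67 -0.53]
(0.645, -0.08, 0.125, 48, 0) err mm 0.0 deg 0.0 worst 0.0 dq 0.01 [ 0.8   0.88 -1.01  2.35  2.44  0.74 -0.52]
(0.6, -0.08, 0.11, 55, 0) err mm 0.0 deg 0.0 worst 0.0 dq 0.01 [ 0.78  0.79 -0.96  2.37  2.28  0.62 -0.46]
(0.55, -0.08, 0.11, 62, 0) err mm 0.0 deg 0.0 worst 0.0 dq 0.02 [ 0.73  0.65 -0.88  2.38  2.06  0.45 -0.33]
(0.52, -0.08, 0.11, 65, 0) err mm 0.0 deg 0.0 worst 0.0 dq 0.01 [ 0.71  0.58 -0.83  2.4   1.95  0.38 -0.26]
(0.48, -0.
[... 379 characters left out ...]
 0.05 [-0.67  0.55  0.45  2.33  1.94  0.34 -1.35]
(0.59, -0.08, 0.16, 50, -20.0) err mm 0.2 deg 0.0 worst 0.2 dq 0.21 [ 0.11  0.49 -0.3   2.43  2.39  0.57 -1.23]
(0.6, -0.08, 0.15, 50, 0) err mm 0.0 deg 0.0 worst 0.2 dq 0.2 [ 0.84  0.74 -1.03  2.42  2.38  0.66 -0.56]
(0.645, -0.08, 0.125, 48, 0) err mm 0.0 deg 0.0 worst 0.0 dq 0.01 [ 0.79  0.86 -0.99  2.35  2.46  0.73 -0.55]
(0.6, -0.08, 0.11, 55, 0) err mm 0.0 deg 0.0 worst 0.0 dq 0.01 [ 0.77  0.77 -0.94  2.37  2.31  0.61 -0.49]
(0.55, -0.08, 0.11, 62, 0) err mm 0.0 deg 0.0 worst 0.0 dq 0.02 [ 0.71  0.63 -0.84  2.38  2.09  0.43 -0.37]
(0.52, -0.08, 0.11, 65, 0) err mm 0.0 deg 0.0 worst 0.0 dq 0.01 [ 0.68  0.57 -0.78  2.41  1.99  0.35 -0.3 ]
```

```bash
cat > clr.py <<'E'
import numpy as np
from sim import Rty,run,D
def front(w,hw=.043,hl=.045,L=.25):
    "max x of body at z .225-.26 (body from 59 mm behind TCP), and fingers"
    R=Rty(*w[3:]).as_matrix(); s,l,f=np.meshgrid(np.linspace(.055,L,80),[-hl,0,hl],np.linspace(-hw,hw,15))
    P=np.array(w[:3])+np.stack([-s,l,f],-1).reshape(-1,3)@R.T
    m=(P[:,2]>.225)&(P[:,2]<.26); return P[m,0].max().round(3), P[:,2].min().round(3)
def go(ws,q):
    for w in ws: print(w,'front',front(w))
    return run(ws,q)
E
python3 - <<'E'
from clr import *
q=np.array(D[2][0])
go([(.47,-.05,.24,66,-38),(.51,-.08,.19,60,-38),(.54,-.08,.15,56,-38),(.56,-.08,.135,54,-38),(.565,-.08,.13,54,-19),(.58,-.08,.13,54,0),(.61,-.08,.13,52,0),(.645,-.08,.125,46,0),(.6,-.08,.11,52,0),(.55,-.08,.11,60,0)],q)
E
```

```text
Traceback (most recent call last):
  File "clr.py", line 9, in go
    for w in ws: print(w,'front',front(w))
                                 ~~~~~^^^
  File "clr.py", line 7, in front
    m=(P[:,2]>.225)&(P[:,2]<.26); return P[m,0].max().round(3), P[:,2].min().round(3)
                                         ~~~~~~~~~~^^
ValueError: zero-size array to reduction operation maximum which has no identity
```

```bash
sed -i 's/return P\[m,0\].max().round(3)/return P[m,0].max(initial=0).round(3)/' clr.py; python3 - <<'E'
from clr import *
q=np.array(D[2][0])
go([(.47,-.05,.24,66,-38),(.51,-.08,.19,60,-38),(.54,-.08,.15,56,-38),(.56,-.08,.135,54,-38),(.565,-.08,.13,54,-19),(.58,-.08,.13,54,0),(.61,-.08,.13,52,0),(.645,-.08,.125,46,0),(.6,-.08,.11,52,0),(.55,-.08,.11,60,0)],q)
E
```

```text
(0.47, -0.05, 0.24, 66, -38) front (np.float64(0.0), np.float64(0.273))
(0.51, -0.08, 0.19, 60, -38) front (np.float64(0.545), np.float64(0.216))
(0.54, -0.08, 0.15, 56, -38) front (np.float64(0.568), np.float64(0.172))
(0.56, -0.08, 0.135, 54, -38) front (np.float64(0.577), np.float64(0.154))
(0.565, -0.08, 0.13, 54, -19) front (np.float64(0.564), np.float64(0.149))
(0.58, -0.08, 0.13, 54, 0) front (np.float64(0.564), np.float64(0.149))
(0.61, -0.08, 0.13, 52, 0) front (np.float64(0.59), np.float64(0.147))
(0.645, -0.08, 0.125, 46, 0) front (np.float64(0.607), np.float64(0.135))
(0.6, -0.08, 0.11, 52, 0) front (np.float64(0.564), np.float64(0.127))
(0.55, -0.08, 0.11, 60, 0) front (np.float64(0.533), np.float64(0.136))
(0.47, -0.05, 0.24, 66, -38) err mm 0.0 deg 0.0 worst 0.0 dq 0.06 [-0.61  0.16  0.42  2.26  0.51  0.48  0.27]
(0.51, -0.08, 0.19, 60, -38) err mm 0.0 deg 0.0 worst 0.0 dq 0.03 [-0.77  0.36  0.66  2.31  0.74  0.2   0.02]
(0.54, -0.08, 0.15, 56, -38) err mm 0.0 deg 0.0 worst 0.1 dq 0.19 [-0.58  0.47  0.38  2.38  1.9   0.28 -1.22]
(0.56, -0.08, 0.135, 54, -38) err mm 0.0 deg 0.0 worst 0.0 dq 0.02 [-0.5   0.53  0.28  2.37  2.03  0.36 -1.37]
(0.565, -0.08, 0.13, 54, -19) err mm 0.1 deg 0.0 worst 0.2 dq 0.25 [ 0.68  0.81 -1.1   2.43  2.06  0.98 -0.72]
(0.58, -0.08, 0.13, 54, 0) err mm 0.0 deg 0.0 worst 0.1 dq 0.07 [ 0.94  0.92 -1.24  2.41  2.13  0.82 -0.26]
(0.61, -0.08, 0.13, 52, 0) err mm 0.0 deg 0.0 worst 0.0 dq 0.0 [ 0.92  0.95 -1.23  2.37  2.18  0.83 -0.26]
(0.645, -0.08, 0.125, 46, 0) err mm 0.0 deg 0.0 worst 0.0 dq 0.02 [ 0.9   1.07 -1.22  2.36  2.37  0.94 -0.33]
(0.6, -0.08, 0.11, 52, 0) err mm 0.0 deg 0.0 worst 0.0 dq 0.01 [ 0.91  1.01 -1.21  2.4   2.24  0.88 -0.29]
(0.55, -0.08, 0.11, 60, 0) err mm 0.0 deg 0.0 worst 0.0 dq 0.02 [ 0.92  0.88 -1.21  2.4   1.99  0.76 -0.17]
```

```bash
cat >> h.py <<'E'
def way(ws):
    s=monitor.observe(); R0=Ro.from_euler('xyz',s['tool_rot']); p=s['position']
    for w in ws:
        a=np.radians(w[3]);X=np.array([np.cos(a),0,-np.sin(a)]);Y=np.array([0,1,0.])
        R1=Ro.from_euler('z',w[4],degrees=True)*Ro.from_matrix(np.c_[X,Y,np.cross(X,Y)]); r=(R0.inv()*R1).as_rotvec()
        P=np.array(w[:3]); n=w[5]
        for k in range(n): print((( R0*Ro.from_rotvec(r*k/n)).inv().apply(P-p)/n/.03).round(2).tolist(),(np.degrees(r)/n/6).round(2).tolist())
        p,R0=P,R1; print('--')
E
python3 -c "
from h import *
way([(.46,-.05,.24,66,-38,10),(.5,-.08,.185,60,-38,5)])"
```

```text
[0.24, -0.25, 0.04] [0.6, 0.02, -0.23]
[0.24, -0.24, 0.05] [0.6, 0.02, -0.23]
[0.25, -0.23, 0.07] [0.6, 0.02, -0.23]
[0.25, -0.22, 0.08] [0.6, 0.02, -0.23]
[0.26, -0.21, 0.1] [0.6, 0.02, -0.23]
[0.26, -0.2, 0.11] [0.6, 0.02, -0.23]
[0.27, -0.18, 0.12] [0.6, 0.02, -0.23]
[0.27, -0.17, 0.13] [0.6, 0.02, -0.23]
[0.27, -0.15, 0.14] [0.6, 0.02, -0.23]
[0.28, -0.14, 0.15] [0.6, 0.02, -0.23]
--
[0.47, 0.01, 0.16] [0.0, -0.2, 0.0]
[0.47, 0.01, 0.15] [0.0, -0.2, 0.0]
[0.48, 0.01, 0.14] [0.0, -0.2, 0.0]
[0.48, 0.01, 0.13] [0.0, -0.2, 0.0]
[0.48, 0.01, 0.12] [0.0, -0.2, 0.0]
--
```

arm_command(delta_pos=[[0.24, -0.25, 0.05], [0.24, -0.25, 0.05], [0.25, -0.23, 0.07], [0.25, -0.22, 0.08], [0.25, -0.2, 0.1], [0.25, -0.2, 0.1], [0.25, -0.2, 0.1], [0.25, -0.2, 0.15], [0.25, -0.15, 0.15], [0.25, -0.15, 0.15]], rotation=[[0.6, 0, -0.23], [0.6, 0, -0.23], [0.6, 0, -0.23], [0.6, 0, -0.23], [0.6, 0, -0.23], [0.6, 0, -0.23], [0.6, 0, -0.23], [0.6, 0, -0.23], [0.6, 0, -0.23], [0.6, 0, -0.23]])

```text
clock: 3.1
position: [0.4564, -0.059, 0.2412]
tool_rot: [0.029, 1.133, -0.671]
force: [0.2, 0.5, -0.7]
grip_width: 0.0854
```

```bash
python3 -c "
from h import *
st()
way([(.5,-.08,.185,60,-38,6),(.53,-.08,.15,56,-38,10)])"
```

```text
3.1 [ 0.4564 -0.059   0.2412] rot [ 0.029  1.133 -0.671] F [ 0.2  0.5 -0.7] w 0.0854 q [-0.59  0.14  0.4   2.31  0.62  0.49  0.15]
[0.39, 0.06, 0.1] [-0.06, -0.14, 0.01]
[0.4, 0.06, 0.1] [-0.06, -0.14, 0.01]
[0.4, 0.06, 0.09] [-0.06, -0.14, 0.01]
[0.4, 0.06, 0.09] [-0.06, -0.14, 0.01]
[0.4, 0.06, 0.08] [-0.06, -0.14, 0.01]
[0.4, 0.06, 0.08] [-0.06, -0.14, 0.01]
--
[0.14, 0.06, 0.01] [0.0, -0.07, -0.0]
[0.14, 0.06, 0.01] [0.0, -0.07, -0.0]
[0.14, 0.06, 0.01] [0.0, -0.07, -0.0]
[0.14, 0.06, 0.01] [0.0, -0.07, -0.0]
[0.14, 0.06, 0.01] [0.0, -0.07, -0.0]
[0.14, 0.06, 0.01] [0.0, -0.07, -0.0]
[0.14, 0.06, 0.0] [0.0, -0.07, -0.0]
[0.14, 0.06, 0.0] [0.0, -0.07, -0.0]
[0.14, 0.06, 0.0] [0.0, -0.07, -0.0]
[0.14, 0.06, 0.0] [0.0, -0.07, -0.0]
--
```

Tracking agrees with the model.

arm_command(delta_pos=[[0.4, 0.06, 0.1], [0.4, 0.06, 0.1], [0.4, 0.06, 0.1], [0.4, 0.06, 0.1], [0.4, 0.06, 0.1], [0.4, 0.06, 0.1]], rotation=[[-0.06, -0.14, 0], [-0.06, -0.14, 0], [-0.06, -0.14, 0], [-0.06, -0.14, 0], [-0.06, -0.14, 0], [-0.06, -0.14, 0]])

```text
clock: 3.7
position: [0.5027, -0.0825, 0.1836]
tool_rot: [-0.008, 1.043, -0.673]
force: [0.0, -0.3, 0.1]
grip_width: 0.0852
```

arm_command(delta_pos=[[0.14, 0.06, 0], [0.14, 0.06, 0], [0.14, 0.06, 0], [0.14, 0.06, 0], [0.14, 0.06, 0], [0.14, 0.06, 0], [0.14, 0.06, 0], [0.14, 0.06, 0], [0.14, 0.06, 0], [0.14, 0.06, 0]], rotation=[[0, -0.07, 0], [0, -0.07, 0], [0, -0.07, 0], [0, -0.07, 0], [0, -0.07, 0], [0, -0.07, 0], [0, -0.07, 0], [0, -0.07, 0], [0, -0.07, 0], [0, -0.07, 0]])

```text
clock: 4.7
position: [0.5318, -0.0814, 0.1441]
tool_rot: [-0.015, 0.969, -0.676]
force: [-0.1, 0.4, -0.9]
grip_width: 0.0855
```

```bash
python3 -c "
from h import *
st()
way([(.555,-.08,.135,54,-38,6),(.56,-.08,.13,54,-19,6),(.57,-.08,.13,54,0,6)])"
```

```text
4.7 [ 0.5318 -0.0814  0.1441] rot [-0.015  0.969 -0.676] F [-0.1  0.4 -0.9] w 0.0855 q [-0.57  0.51  0.45  2.32  1.76  0.25 -1.03]
[0.1, 0.09, 0.05] [0.01, -0.04, 0.01]
[0.1, 0.09, 0.05] [0.01, -0.04, 0.01]
[0.1, 0.09, 0.05] [0.01, -0.04, 0.01]
[0.1, 0.09, 0.05] [0.01, -0.04, 0.01]
[0.1, 0.09, 0.05] [0.01, -0.04, 0.01]
[0.1, 0.09, 0.05] [0.01, -0.04, 0.01]
--
[0.04, 0.02, 0.0] [-0.43, 0.0, 0.31]
[0.04, 0.02, 0.0] [-0.43, 0.0, 0.31]
[0.04, 0.01, 0.0] [-0.43, 0.0, 0.31]
[0.04, 0.01, 0.0] [-0.43, 0.0, 0.31]
[0.04, 0.01, 0.0] [-0.43, 0.0, 0.31]
[0.04, 0.01, 0.0] [-0.43, 0.0, 0.31]
--
[0.03, 0.02, 0.04] [-0.43, 0.0, 0.31]
[0.03, 0.02, 0.04] [-0.43, 0.0, 0.31]
[0.03, 0.01, 0.04] [-0.43, 0.0, 0.31]
[0.03, 0.01, 0.04] [-0.43, 0.0, 0.31]
[0.03, 0.01, 0.04] [-0.43, 0.0, 0.31]
[0.03, 0.0, 0.04] [-0.43, 0.0, 0.31]
--
```

arm_command(delta_pos=[[0.1, 0.09, 0.05], [0.1, 0.09, 0.05], [0.1, 0.09, 0.05], [0.1, 0.09, 0.05], [0.1, 0.09, 0.05], [0.1, 0.09, 0.05]], rotation=[[0, -0.04, 0], [0, -0.04, 0], [0, -0.04, 0], [0, -0.04, 0], [0, -0.04, 0], [0, -0.04, 0]])

```text
clock: 5.3
position: [0.5574, -0.0794, 0.1334]
tool_rot: [-0.015, 0.943, -0.675]
force: [0.2, 0.4, 0.1]
grip_width: 0.0853
```

arm_command(delta_pos=[[0.03, 0.02, 0], [0.03, 0.02, 0], [0.03, 0.02, 0], [0.03, 0.02, 0], [0.03, 0.02, 0], [0.03, 0.02, 0]], rotation=[[-0.43, 0, 0.31], [-0.43, 0, 0.31], [-0.43, 0, 0.31], [-0.43, 0, 0.31], [-0.43, 0, 0.31], [-0.43, 0, 0.31]])

```text
clock: 5.9
position: [0.5644, -0.0751, 0.1283]
tool_rot: [-0.016, 0.944, -0.327]
force: [0.2, -0.5, -0.5]
grip_width: 0.0852
```

```bash
python3 -c "
from h import *
st()
way([(.57,-.08,.13,54,0,8)])"
```

```text
5.9 [ 0.5644 -0.0751  0.1283] rot [-0.016  0.944 -0.327] F [ 0.2 -0.5 -0.5] w 0.0852 q [-0.15  0.51  0.05  2.33  2.43  0.35 -1.25]
[0.01, -0.01, 0.03] [-0.3, -0.0, 0.23]
[0.01, -0.01, 0.03] [-0.3, -0.0, 0.23]
[0.01, -0.01, 0.03] [-0.3, -0.0, 0.23]
[0.01, -0.02, 0.03] [-0.3, -0.0, 0.23]
[0.01, -0.02, 0.03] [-0.3, -0.0, 0.23]
[0.01, -0.02, 0.02] [-0.3, -0.0, 0.23]
[0.01, -0.02, 0.02] [-0.3, -0.0, 0.23]
[0.01, -0.02, 0.02] [-0.3, -0.0, 0.23]
--
```

arm_command(delta_pos=[[0.01, -0.02, 0.03], [0.01, -0.02, 0.03], [0.01, -0.02, 0.03], [0.01, -0.02, 0.03], [0.01, -0.02, 0.03], [0.01, -0.02, 0.03], [0.01, -0.02, 0.03], [0.01, -0.02, 0.03]], rotation=[[-0.3, 0, 0.23], [-0.3, 0, 0.23], [-0.3, 0, 0.23], [-0.3, 0, 0.23], [-0.3, 0, 0.23], [-0.3, 0, 0.23], [-0.3, 0, 0.23], [-0.3, 0, 0.23]])

```text
clock: 6.7
position: [0.5722, -0.0818, 0.1303]
tool_rot: [-0.0, 0.943, 0.015]
force: [0.2, -0.5, 0.2]
grip_width: 0.0854
```

```bash
python3 -c "
from h import *
st();p=optics.camera_params('wrist');print(p)
w=grab('wrist','w1.png');t=grab('top','t1.png')
c=cv2.resize(t[110:230,200:380],(576,384),interpolation=cv2.INTER_CUBIC)
s=cv2.resize(w,(400,300));c=cv2.resize(c,(400,267)); c=cv2.copyMakeBorder(c,0,33,0,0,0)
cv2.imwrite('pics/m1.png',np.hstack([s,c]))
print(pl('top',292,171,.25),pl('top',292,161,.25))
"
```

```text
6.7 [ 0.5722 -0.0818  0.1303] rot [-0.     0.943  0.015] F [ 0.2 -0.5  0.2] w 0.0854 q [ 0.26  0.51 -0.24  2.3   2.93  0.29 -1.25]
{'fx': 319.71159422234473, 'fy': 319.71159422234473, 'cx': 254.73178661985398, 'cy': 193.6637716844658, 'origin': array([ 0.4326162 , -0.08431598,  0.18799422]), 'rotation': array([2.20340123e+00, 7.30450107e-05, 1.58615533e+00])}
[ 0.58432189 -0.05875853  0.25      ] [ 0.60887701 -0.0588319   0.25      ]
```

View pics/m1.png

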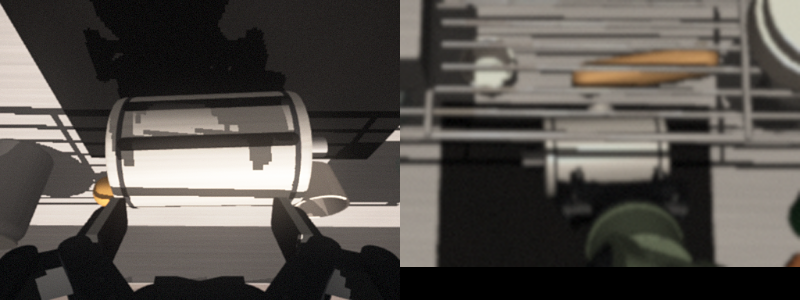

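```bash
python3 -c "
from h import *
for u,v in((140,150),(396,150),(210*1.28,150),(130,250),(400,250),(268,252)):
    o,d=ray('wrist',u,v)
    # first hit with cylinder x=xc,z=.053,r=.05
    for xc in (.61,.615,.62):
        a=d[0]**2+d[2]**2;e=np.array([o[0]-xc,o[2]-.053]);b=e@[d[0],d[2]];c=e@e-.05**2;D=b*b-a*c
        print(u,v,xc,(o+d*(-b-np.sqrt(D))/a).round(3) if D>0 else ('miss',round(np.sqrt((e@e)-b*b/a)-.05,4)))
# top silhouette back: ray distance to axis => solve xc where tangent
w=cv2.imread('pics/w1.png'); print(w[150:290,268].mean(1).astype(int).reshape(-1,10)); print(w[200:260,200].mean(1).astype(int).reshape(-1,10))
t=cv2.imread('pics/top0.png');print(t[160:215,300].mean(1).astype(int).reshape(-1,11))
"
```

```text
140 150 0.61 [ 0.561 -0.147  0.064]
140 150 0.615 [ 0.566 -0.149  0.06 ]
140 150 0.62 [ 0.57  -0.151  0.056]
396 150 0.61 [ 0.561 -0.005  0.063]
396 150 0.615 [ 0.565 -0.002  0.059]
396 150 0.62 [0.57  0.001 0.054]
268.8 150 0.61 [ 0.561 -0.076  0.064]
268.8 150 0.615 [ 0.565 -0.075  0.059]
268.8 150 0.62 [ 0.57  -0.075  0.055]
130 250 0.61 [ 0.606 -0.157  0.103]
130 250 0.615 [ 0.607 -0.157  0.102]
130 250 0.62 [ 0.609 -0.158  0.102]
400 250 0.61 [0.604 0.004 0.103]
400 250 0.615 [0.606 0.004 0.102]
400 250 0.62 [0.607 0.005 0.101]
268 252 0.61 [ 0.608 -0.075  0.103]
268 252 0.615 [ 0.608 -0.075  0.103]
268 252 0.62 [ 0.61  -0.075  0.102]
[[142 145 146 149 152 156 157 158 159 166]
 [164 171 171 180 169 131 106  99  99  99]
 [105  99  65  48  44  47  50  54  56  55]
 [ 62  60  58  68  65  69  68  68  64 127]
 [212 224 228 226 226 231 228 231 233 236]
 [237 237 236 236 237 238 237 241 240 241]
 [241 240 242 243 243 245 246 248 247 248]
 [249 250 251 251 251 251 252 251 251 251]
 [250 250 249 249 248 249 249 249 249 250]
 [250 195 122 120 126 121 119 117 116 119]
 [109 154 241 245 245 245 244 243 241 239]
 [239 240 229 177 204 225 228 229 228 224]
 [221 225 222 226 224 221 224 223 227 223]
 [224 224 221 223 221 225 221 224 221 157]]
[[233 234 233 233 228 233 234 235 237 236]
 [237 235 237 238 239 240 241 240 243 244]
 [246 246 246 247 247 248 247 250 248 248]
 [247 247 247 246 245 243 244 245 249 250]
 [192 115 100 109 109 105 105 108 106 102]
 [148 237 243 242 240 241 241 242 242 240]]
[[ 93 102  88  92 110 121 130 132 129 118 126]
 [137 130 133 164 183 173 129  80  68 103 152]
 [171 169 163 153 144 138 133 126 109  73  37]
 [ 37  59  61  47  25  14  11  15  16  16  17]
 [ 15  16  21  19  18  18  17  18  19  18  18]]
```

```bash
python3 -c "
from h import *
from scipy.optimize import brentq
o,d=ray('wrist',268,263)
def f(xc):
    e=np.array([xc-o[0],.053-o[2]]);n=np.array([d[0],d[2]]);n/=np.linalg.norm(n);return abs(e[0]*n[1]-e[1]*n[0])-.05
for x in np.arange(.59,.66,.01):print(round(x,3),round(f(x),4))
o,d=ray('top',300,196) ; e=None
for x in np.arange(.59,.64,.01):
    e=np.array([x-o[0],.053-o[2]]);n=np.array([d[0],d[2]]);n/=np.linalg.norm(n);print('top',round(x,3),round(abs(e[0]*n[1]-e[1]*n[0])-.05,4))
for v in (172,180,189):
  o,d=ray('wrist',268,v)
  for xc in(.61,.62,.63):
    a=d[0]**2+d[2]**2;e=np.array([o[0]-xc,o[2]-.053]);b=e@[d[0],d[2]];c=e@e-.054**2;D=b*b-a*c;P=o+d*(-b-np.sqrt(D))/a;print(v,xc,P.round(3),np.degrees(np.arctan2(xc-P[0],P[2]-.053)).round(1))
"
```

```text
0.59 0.0092
0.6 0.0051
0.61 0.0011
0.62 -0.003
0.63 -0.0071
0.64 -0.0111
0.65 -0.0152
0.66 -0.0193
top 0.59 -0.0298
top 0.6 -0.0201
top 0.61 -0.0103
top 0.62 -0.0006
top 0.63 0.0092
top 0.64 0.0189
172 0.61 [ 0.562 -0.076  0.078] 61.8
172 0.62 [ 0.57  -0.076  0.072] 68.9
172 0.63 [ 0.578 -0.075  0.066] 76.3
180 0.61 [ 0.565 -0.076  0.082] 57.3
180 0.62 [ 0.571 -0.076  0.077] 64.0
180 0.63 [ 0.579 -0.075  0.071] 70.9
189 0.61 [ 0.567 -0.076  0.086] 52.2
189 0.62 [ 0.574 -0.076  0.081] 58.6
189 0.63 [ 0.581 -0.075  0.076] 65.1
```

```bash
python3 -c "
from h import *
way([(.612,-.077,.135,46,0,8)])
from clr import front
for z in(.135,.115):print(front((.612,-.077,z,46,0)),front((.612,-.077,z,40,0)))"
```

```text
[0.08, 0.02, 0.15] [0.01, -0.17, -0.01]
[0.08, 0.02, 0.14] [0.01, -0.17, -0.01]
[0.09, 0.02, 0.14] [0.01, -0.17, -0.01]
[0.09, 0.02, 0.14] [0.01, -0.17, -0.01]
[0.09, 0.02, 0.14] [0.01, -0.17, -0.01]
[0.09, 0.02, 0.14] [0.01, -0.17, -0.01]
[0.1, 0.02, 0.14] [0.01, -0.17, -0.01]
[0.1, 0.02, 0.13] [0.01, -0.17, -0.01]
--
(np.float64(0.584), np.float64(0.145)) (np.float64(0.571), np.float64(0.137))
(np.float64(0.565), np.float64(0.125)) (np.float64(0.546), np.float64(0.117))
```

arm_command(delta_pos=[[0.11, 0.02, 0.12], [0.11, 0.02, 0.12], [0.11, 0.02, 0.12], [0.11, 0.02, 0.12], [0.12, 0.02, 0.12], [0.12, 0.02, 0.12], [0.12, 0.02, 0.12], [0.12, 0.02, 0.12]], rotation=[[0, -0.17, -0.01], [0, -0.17, -0.01], [0, -0.17, -0.01], [0, -0.17, -0.01], [0, -0.17, -0.01], [0, -0.17, -0.01], [0, -0.17, -0.01], [0, -0.17, -0.01]])

```text
clock: 7.6
position: [0.6155, -0.0742, 0.1268]
tool_rot: [-0.009, 0.789, -0.003]
force: [0.1, 0.4, 0.1]
grip_width: 0.0856
```

```bash
python3 -c "
from h import *
st();w=grab('wrist','w2.png');cv2.imwrite('pics/w2s.png',w)"
```

```text
7.6 [ 0.6155 -0.0742  0.1268] rot [-0.009  0.789 -0.003] F [0.1 0.4 0.1] w 0.0856 q [ 0.26  0.6  -0.28  2.3   2.95  0.53 -1.27]
```

View pics/w2s.png

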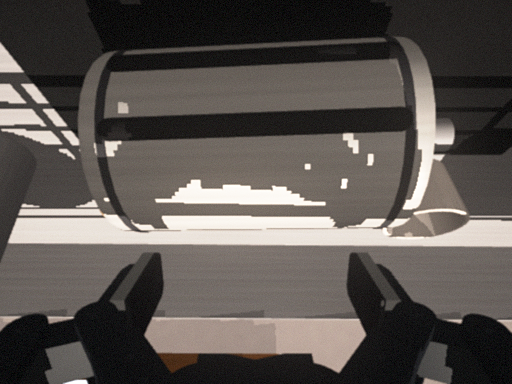

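The wrist view shows the drum centred between the open fingers (cols 150 and 360), with its top silhouette at row 230. I'll descend until contact.

arm_command(delta_pos=[[0.07, 0, -0.07], [0.07, 0, -0.07], [0.07, 0, -0.07]], rotation=[[0, 0, 0], [0, 0, 0], [0, 0, 0]])

```text
clock: 7.95
position: [0.6159, -0.0735, 0.1169]
tool_rot: [-0.009, 0.788, -0.002]
force: [0.2, -0.7, 0.1]
grip_width: 0.0856
```

arm_command(delta_pos=[[0.05, 0, -0.05], [0.05, 0, -0.05]], rotation=[[0, 0, 0], [0, 0, 0]])

```text
clock: 8.15
position: [0.6158, -0.0736, 0.1121]
tool_rot: [-0.009, 0.788, -0.002]
force: [-0.5, 0.9, 0.1]
grip_width: 0.0854
```

arm_command(delta_pos=[[0.03, 0, -0.03], [0.03, 0, -0.03], [0.03, 0, -0.03]], rotation=[[0, 0, 0], [0, 0, 0], [0, 0, 0]])

```text
clock: 8.45
position: [0.6167, -0.0737, 0.1089]
tool_rot: [-0.009, 0.785, -0.003]
force: [-0.9, 1.1, 16.8]
grip_width: 0.0853
```

arm_command(delta_pos=[[0.03, 0, -0.03], [0.03, 0, -0.03]], rotation=[[0, 0, 0], [0, 0, 0]])

```text
clock: 8.65
position: [0.6194, -0.0734, 0.1092]
tool_rot: [-0.01, 0.777, -0.003]
force: [-0.2, 1.1, 11.9]
grip_width: 0.085
```

arm_command(delta_pos=[[-0.04, 0, -0.1], [-0.065, 0, -0.125], [-0.065, 0, -0.125], [-0.065, 0, -0.125]], rotation=[[0, 0.05, 0], [0, 0.08, 0], [0, 0.08, 0], [0, 0.08, 0]])

```text
clock: 9.05
position: [0.6086, -0.0741, 0.1087]
tool_rot: [-0.012, 0.795, -0.006]
force: [-1.2, -1.2, 8.2]
grip_width: 0.086
```

arm_command(delta_pos=[[-0.065, 0, -0.125], [-0.065, 0, -0.125]], rotation=[[0, 0.08, 0], [0, 0.08, 0]])

```text
clock: 9.25
position: [0.6019, -0.0745, 0.108]
tool_rot: [-0.013, 0.807, -0.008]
force: [-0.8, -1.5, 6.9]
grip_width: 0.0856
```

arm_command(delta_pos=[[-0.05, 0, -0.145], [-0.05, 0, -0.145], [-0.05, 0, -0.145], [-0.05, 0, -0.145]], rotation=[[0, 0.1, 0], [0, 0.1, 0], [0, 0.1, 0], [0, 0.1, 0]])

```text
clock: 9.65
position: [0.5894, -0.0754, 0.1058]
tool_rot: [-0.016, 0.836, -0.012]
force: [-3.3, -1.0, 13.2]
grip_width: 0.0854
```

```bash
python3 -c "
from h import *
st();w=grab('wrist','w3.png');t=grab('top','t3.png');c=cv2.resize(t[140:220,230:350],(576,384),interpolation=cv2.INTER_CUBIC)
cv2.imwrite('pics/m3.png',np.hstack([cv2.resize(w,(400,300)),cv2.resize(c,(400,300))]))"
```

```text
9.65 [ 0.5894 -0.0754  0.1058] rot [-0.016  0.836 -0.012] F [-3.3 -1.  13.2] w 0.0854 q [ 0.25  0.62 -0.27  2.33  2.94  0.54 -1.26]
```

View pics/m3.png

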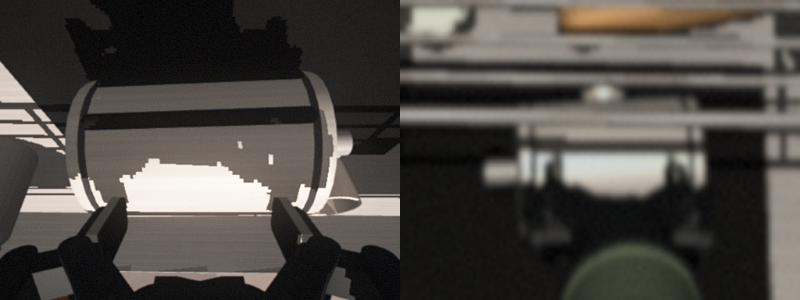

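```bash
cat >> h.py <<'E'
def strip(u,v,xcs,vt=None,zc=.053):
  for xc in xcs:
    o,d=ray('wrist',u,v);a=d[0]**2+d[2]**2;e=np.array([o[0]-xc,o[2]-zc]);b=e@[d[0],d[2]];D=b*b-a*(e@e-.054**2)
    g=None
    if vt:
        o2,d2=ray('wrist',u,vt);n=np.array([d2[0],d2[2]]);n/=np.linalg.norm(n);E=np.array([xc-o2[0],zc-o2[2]]);g=round((abs(E[0]*n[1]-E[1]*n[0])-.05)*1000,1)
    P=o+d*(-b-np.sqrt(max(D,0)))/a; print(xc,'strip phi',np.degrees(np.arctan2(xc-P[0],P[2]-zc)).round(1),'D',D>0,'top tangent gap mm',g)
E
python3 -c "
from h import *
w=cv2.imread('pics/w3.png');print(w[100:280,262].mean(1).astype(int).reshape(-1,15))
strip(262,151,[.585,.59,.595,.6,.605,.61],270)"
```

```text
[[ 16  19  20  26  13  33  66  84  81  83  82  92  86  80  84]
 [ 87  85  90  84  86  92  87  90  87  90  82  87  90  93  88]
 [ 96  88  90  89  91  86  88  89  91  83  52  23  17  24  23]
 [ 25  25  23  27  16  27  30  25  28  28  26  22  20  25  27]
 [ 18  40  67  94  97  95  92  93 100  94  93  99 102  99 101]
 [ 97 102 106 100 104  99 106 104 103 106 102 102 104  99 106]
 [109 104 103 107 104 105 105 105 106 106 109 106 107 102 115]
 [113 107 113 113 111 103 152 232 242 239 237 238 236 239 240]
 [239 239 242 240 242 243 244 246 247 247 246 246 247 247 245]
 [246 247 248 248 248 246 245 245 245 246 244 243 243 242 243]
 [244 244 242 242 241 242 245 245 245 244 244 243 242 240 240]
 [241 240 240 240 241 243 170 100  96  91 108 150 128 113 115]]
0.585 strip phi 63.8 D True top tangent gap mm 0.8
0.59 strip phi 67.1 D True top tangent gap mm -0.6
0.595 strip phi 70.5 D True top tangent gap mm -2.0
0.6 strip phi 74.0 D True top tangent gap mm -3.5
0.605 strip phi 77.5 D True top tangent gap mm -4.9
0.61 strip phi 81.1 D True top tangent gap mm -6.3
```

arm_command(delta_pos=[[-0.045, 0, -0.175], [-0.045, 0, -0.175], [-0.045, 0, -0.175], [-0.045, 0, -0.175]], rotation=[[0, 0.12, 0], [0, 0.12, 0], [0, 0.12, 0], [0, 0.12, 0]])

```text
clock: 10.15
position: [0.5759, -0.0762, 0.1029]
tool_rot: [-0.02, 0.868, -0.018]
force: [-4.7, -0.4, 20.6]
grip_width: 0.0856
```

arm_command(delta_pos=[[-0.04, 0, -0.19], [-0.04, 0, -0.19], [-0.04, 0, -0.19]], rotation=[[0, 0.12, 0], [0, 0.12, 0], [0, 0.12, 0]])

```text
clock: 10.45
position: [0.5647, -0.0769, 0.1001]
tool_rot: [-0.024, 0.892, -0.022]
force: [-6.5, -0.6, 23.7]
grip_width: 0.0853
```

arm_command(delta_pos=[[-0.06, 0, -0.185], [-0.06, 0, -0.185], [-0.06, 0, -0.185]], rotation=[[0, 0.12, 0], [0, 0.12, 0], [0, 0.12, 0]])

```text
clock: 10.75
position: [0.5495, -0.0778, 0.0961]
tool_rot: [-0.027, 0.925, -0.027]
force: [-0.1, 0.1, -0.1]
grip_width: 0.0854
```

arm_command(delta_pos=[[-0.06, 0, -0.185], [-0.055, 0, -0.19]], rotation=[[0, 0.1, 0], [0, 0.1, 0]])

```text
clock: 10.95
position: [0.5376, -0.0777, 0.0919]
tool_rot: [-0.028, 0.947, -0.027]
force: [0.1, 0.1, -0.6]
grip_width: 0.0855
```

```bash
python3 -c "
from h import *
st();w=grab('wrist','w4.png');t=grab('top','t4.png');c=cv2.resize(t[140:220,230:350],(576,384),interpolation=cv2.INTER_CUBIC)
cv2.imwrite('pics/m4.png',np.hstack([cv2.resize(w,(400,300)),cv2.resize(c,(400,300))]))"
```

```text
10.95 [ 0.5376 -0.0777  0.0919] rot [-0.028  0.947 -0.027] F [ 0.1  0.1 -0.6] w 0.0855 q [ 0.24  0.58 -0.24  2.39  2.9   0.46 -1.25]
```

View pics/m4.png

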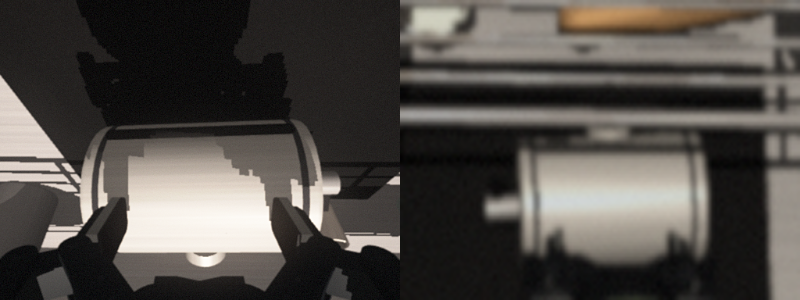

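```bash
python3 -c "
from h import *
w=cv2.imread('pics/w4.png');print(w[140:350,240].mean(1).astype(int).reshape(-1,15))
strip(262,166,[.56,.57,.575,.58,.585,.59,.6],322)
# top view: drum ends centre, neck
t=cv2.imread('pics/t4.png');print(t[160:215,285].mean(1).astype(int).reshape(-1,11));print('neck',pl('top',230+608*.3,140+133*80/300,.08),'axis',pl('top',230+610*.3,140+198*80/300,.103))"
```

```text
[[ 14  14  17  23  11  22  10  14  12  25  15  12  16   8  20]
 [ 26  18  39  58  65  76  66  45  25  13  21  27  30  24  24]
 [ 37  42  39  46  43  55  79  84  88  86  88  92  98  95  98]
 [104 105 106 107 118 115 117 119 117 122 127 131 128 137 143]
 [140 143 140 148 155 154 158 163 164 164 164 164 170 169 171]
 [170 174 173 180 183 181 183 186 195 198 203 201 201 200 202]
 [198 201 201 204 210 207 211 207 208 210 211 214 220 219 219]
 [221 221 221 224 223 226 226 224 227 227 226 228 231 233 234]
 [234 236 237 237 238 241 241 242 241 243 243 243 243 244 244]
 [244 245 246 246 246 245 245 245 245 244 245 245 243 242 245]
 [244 242 241 241 241 242 241 241 242 241 243 243 243 239 238]
 [238 237 239 239 241 240 240 241 241 242 239 239 237 235 235]
 [232 233 227 192 167 161 170 165 166 161 157 149 140 118 108]
 [100 107 101 100  98 101  97  98 103 101  95  96  98 101 102]]
0.56 strip phi 88.2 D True top tangent gap mm 2.9
0.57 strip phi 98.1 D True top tangent gap mm 0.4
0.575 strip phi 103.9 D True top tangent gap mm -0.9
0.58 strip phi 110.6 D True top tangent gap mm -2.1
0.585 strip phi 119.5 D True top tangent gap mm -3.4
0.59 strip phi 138.5 D False top tangent gap mm -4.6
0.6 strip phi 138.5 D False top tangent gap mm -7.2
[[117 115  77  37  19  17  13  22  56 101 130]
 [135 115  79  49  47  61  72  65  55  76 116]
 [141 153 159 165 170 178 185 194 202 205 210]
 [211 210 205 198 187 178 172 165 159 152 150]
 [143 136 124 102  68  37  17  15  16  14  14]]
neck [ 0.62670371 -0.40612851  0.08      ] axis [ 0.57193016 -0.39552997  0.103     ]
```

```bash
python3 -c "
from h import *
way([(.54,-.077,.125,54,0,4),(.588,-.077,.125,49,0,6),(.588,-.077,.113,49,0,3)])"
```

```text
[-0.21, 0.0, 0.18] [0.01, -0.01, 0.04]
[-0.21, 0.0, 0.18] [0.01, -0.01, 0.04]
[-0.21, 0.0, 0.18] [0.01, -0.01, 0.04]
[-0.21, 0.0, 0.18] [0.01, -0.01, 0.04]
--
[0.16, 0.0, 0.22] [0.0, -0.14, 0.0]
[0.16, 0.0, 0.21] [0.0, -0.14, 0.0]
[0.16, 0.0, 0.21] [0.0, -0.14, 0.0]
[0.17, 0.0, 0.21] [0.0, -0.14, 0.0]
[0.17, 0.0, 0.21] [0.0, -0.14, 0.0]
[0.17, 0.0, 0.2] [0.0, -0.14, 0.0]
--
[0.1, 0.0, -0.09] [0.0, 0.0, 0.0]
[0.1, 0.0, -0.09] [0.0, 0.0, 0.0]
[0.1, 0.0, -0.09] [0.0, 0.0, 0.0]
--
```

arm_command(delta_pos=[[-0.21, 0, 0.18], [-0.21, 0, 0.18], [-0.21, 0, 0.18], [-0.21, 0, 0.18], [0.16, 0, 0.21], [0.16, 0, 0.21], [0.16, 0, 0.21], [0.17, 0, 0.21], [0.17, 0, 0.21], [0.17, 0, 0.2]], rotation=[[0.01, 0, 0.04], [0.01, 0, 0.04], [0.01, 0, 0.04], [0.01, 0, 0.04], [0, -0.14, 0], [0, -0.14, 0], [0, -0.14, 0], [0, -0.14, 0], [0, -0.14, 0], [0, -0.14, 0]])

```text
clock: 12.05
position: [0.5931, -0.0772, 0.1281]
tool_rot: [0.002, 0.851, 0.004]
force: [-0.1, 0.7, -0.7]
grip_width: 0.0854
```

arm_command(delta_pos=[[0.1, 0, -0.09], [0.1, 0, -0.09], [0.05, 0, -0.04]], rotation=[[0, 0, 0], [0, 0, 0], [0, 0, 0]])

```text
clock: 12.35
position: [0.5935, -0.077, 0.1166]
tool_rot: [0.002, 0.851, 0.004]
force: [-0.8, 0.1, 0.2]
grip_width: 0.0854
```

arm_command(delta_pos=[[0.04, 0, -0.03], [0.04, 0, -0.03]], rotation=[[0, 0, 0], [0, 0, 0]])

```text
clock: 12.55
position: [0.5933, -0.077, 0.1129]
tool_rot: [0.003, 0.852, 0.004]
force: [-0.4, -0.1, 0.4]
grip_width: 0.0854
```

arm_command(delta_pos=[[0.02, 0, -0.06], [0.02, 0, -0.06]], rotation=[[0, 0, 0], [0, 0, 0]])

```text
clock: 12.75
position: [0.5913, -0.077, 0.1096]
tool_rot: [0.002, 0.852, 0.004]
force: [-0.4, 0.6, 0.2]
grip_width: 0.0851
```

arm_command(delta_pos=[[0.01, 0, -0.06], [0.01, 0, -0.06]], rotation=[[0, 0, 0], [0, 0, 0]])

```text
clock: 12.95
position: [0.5904, -0.0771, 0.1082]
tool_rot: [0.001, 0.847, 0.003]
force: [-0.2, 1.2, 16.5]
grip_width: 0.0853
```

arm_command(delta_pos=[[-0.045, 0, -0.14], [-0.045, 0, -0.14], [-0.045, 0, -0.14], [-0.045, 0, -0.14]], rotation=[[0, 0.1, 0], [0, 0.1, 0], [0, 0.1, 0], [0, 0.1, 0]])

```text
clock: 13.35
position: [0.5813, -0.0776, 0.1083]
tool_rot: [-0.006, 0.868, -0.001]
force: [1.6, 0.3, 15.0]
grip_width: 0.0852
```

arm_command(delta_pos=[[-0.045, 0, -0.145], [-0.045, 0, -0.145], [-0.045, 0, -0.145], [-0.045, 0, -0.145]], rotation=[[0, 0.1, 0], [0, 0.1, 0], [0, 0.1, 0], [0, 0.1, 0]])

```text
clock: 13.75
position: [0.5711, -0.0782, 0.1083]
tool_rot: [-0.01, 0.89, -0.006]
force: [0.3, -0.5, 15.7]
grip_width: 0.0854
```

arm_command(delta_pos=[[-0.058, 0, -0.167], [-0.058, 0, -0.167], [-0.058, 0, -0.167], [-0.058, 0, -0.167]], rotation=[[0, 0.1, 0], [0, 0.1, 0], [0, 0.1, 0], [0, 0.1, 0]])

```text
clock: 14.15
position: [0.5601, -0.0787, 0.1095]
tool_rot: [-0.015, 0.908, -0.011]
force: [2.6, 0.0, 16.8]
grip_width: 0.0854
```

arm_command(delta_pos=[[-0.055, 0, -0.17], [-0.055, 0, -0.17], [-0.055, 0, -0.17]], rotation=[[0, 0.1, 0], [0, 0.1, 0], [0, 0.1, 0]])

```text
clock: 14.45
position: [0.5512, -0.0793, 0.11]
tool_rot: [-0.019, 0.922, -0.016]
force: [0.5, -0.5, 17.6]
grip_width: 0.0852
```

arm_command(delta_pos=[[-0.06, 0, -0.175], [-0.06, 0, -0.175], [-0.06, 0, -0.175]], rotation=[[0, 0.1, 0], [0, 0.1, 0], [0, 0.1, 0]])

```text
clock: 14.75
position: [0.5402, -0.08, 0.1098]
tool_rot: [-0.023, 0.939, -0.021]
force: [-1.0, -0.3, 16.0]
grip_width: 0.0852
```

arm_command(delta_pos=[[-0.055, 0, -0.18], [-0.055, 0, -0.18]], rotation=[[0, 0.1, 0], [0, 0.1, 0]])

```text
clock: 14.95
position: [0.5321, -0.0804, 0.1089]
tool_rot: [-0.025, 0.952, -0.024]
force: [-1.5, -0.6, 17.1]
grip_width: 0.0852
```

arm_command(delta_pos=[[-0.055, 0, -0.18], [-0.055, 0, -0.18]], rotation=[[0, 0.1, 0], [0, 0.1, 0]])

```text
clock: 15.15
position: [0.523, -0.081, 0.1074]
tool_rot: [-0.028, 0.967, -0.028]
force: [-2.9, -2.3, 11.0]
grip_width: 0.0854
```

```bash
python3 -c "
from h import *
st();w=grab('wrist','w5.png');t=grab('top','t5.png');c=t[140:230,230:365]
cv2.imwrite('pics/m5.png',np.hstack([cv2.resize(w,(400,300)),cv2.resize(c,(400,300),interpolation=cv2.INTER_CUBIC)]))"
```

```text
15.15 [ 0.523  -0.081   0.1074] rot [-0.028  0.967 -0.028] F [-2.9 -2.3 11. ] w 0.0854 q [ 0.25  0.53 -0.25  2.41  2.89  0.4  -1.24]
```

View pics/m5.png

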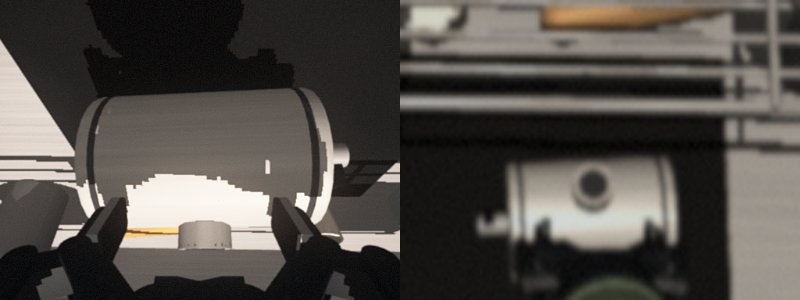

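```bash
python3 -c "
from h import *
print('neck',pl('top',294.8,195.2,.115))
t=cv2.imread('pics/t5.png')
for c in (278,286):print(c,t[180:222,c].mean(1).astype(int).reshape(-1,14))
for r in(186,187,188,189,190):
  o,d=ray('top',286,r);n=np.array([d[0],d[2]]);n/=np.linalg.norm(n)
  # back tangent: axis x such that distance=.05 with axis on robot side
  xs=[x for x in np.arange(.48,.6,.0005) if abs(abs((x-o[0])*n[1]-(.056-o[2])*n[0])-.05)<.0004];print(r,np.round(xs,3))"
```

```text
neck [ 0.55713286 -0.07760069  0.115     ]
278 [[ 18  15   6   4   9  17  19  28  53  82 106 119 130 140]
 [144 152 156 160 167 178 187 195 202 205 194 157 109  78]
 [ 62  54  38  21  14  19  18  21  21  20  20  21  23  31]]
286 [[ 18  19  11   7   6  19  24  40  71  94 110 123 131 140]
 [146 150 154 161 169 178 186 196 202 206 211 212 213 210]
 [205 196 178 141  89  44  21  16  16  15  12  13  16  10]]
186 [0.545 0.546]
187 [0.542 0.542]
188 [0.54]
189 [0.536 0.537]
190 [0.534 0.534]
```

arm_command(delta_pos=[[-0.03, 0, -0.14], [-0.03, 0, -0.14], [-0.03, 0, -0.14]], rotation=[[0, 0.1, 0], [0, 0.1, 0], [0, 0.1, 0]])

```text
clock: 15.55
position: [0.5116, -0.0818, 0.1043]
tool_rot: [-0.031, 0.995, -0.033]
force: [-2.7, -0.3, 7.2]
grip_width: 0.0851
```

arm_command(delta_pos=[[-0.025, 0, -0.13], [-0.025, 0, -0.13]], rotation=[[0, 0.1, 0], [0, 0.1, 0]])

```text
clock: 15.75
position: [0.5039, -0.0823, 0.1016]
tool_rot: [-0.033, 1.016, -0.035]
force: [-1.0, -0.8, -0.2]
grip_width: 0.0851
```

```bash
cat >> h.py <<'E'
def drum(f):
    t=grab('top',f)
    g=t[185:225,275:320].astype(int); 
    col=t[175:225,286].mean(1); i=np.argmax(col>50); r=175+i-(col[i]-50)/(col[i]-col[i-1])
    o,d=ray('top',286,r);n=np.array([d[0],d[2]]);n/=np.linalg.norm(n)
    xs=np.arange(.45,.6,.0002); e=abs(abs((xs-o[0])*n[1]-(.055-o[2])*n[0])-.05); x=xs[np.argmin(e)]
    m=(cv2.cvtColor(t,cv2.COLOR_BGR2GRAY)[int(r)+2:int(r)+20,284:308]<95).astype(np.uint8); N,_,S,C=cv2.connectedComponentsWithStats(m)
    print('axis x',round(x,4),'row',round(r,1))
    for s,c in zip(S[1:],C[1:]): print('  hole',s[4],c+[284,int(r)+2],pl('top',c[0]+284,c[1]+int(r)+2,.117).round(4))
E
python3 -c "
from h import *
st();drum('t6.png')"
```

```text
15.75 [ 0.5039 -0.0823  0.1016] rot [-0.033  1.016 -0.035] F [-1.  -0.8 -0.2] w 0.0851 q [ 0.24  0.52 -0.23  2.42  2.86  0.36 -1.21]
axis x 0.5302 row 191.3
  hole 55 [295.43636364 203.32727273] [ 0.5348 -0.079   0.117 ]
```

arm_command(delta_pos=[[-0.3, 0, 0.1], [-0.4, 0, 0.1], [-0.4, 0, 0.1], [-0.4, 0, 0.1], [-0.4, 0, 0]], rotation=[[0, 0, 0], [0, 0, 0], [0, 0, 0], [0, 0, 0], [0, 0, 0]])

```text
clock: 16.3
position: [0.4848, -0.0799, 0.1559]
tool_rot: [-0.033, 1.017, -0.032]
force: [-0.3, 1.0, -1.1]
grip_width: 0.0852
```

```bash
python3 -c "
from h import *
st();drum('t7.png');w=grab('wrist','w7.png');t=cv2.imread('pics/t7.png');s=grab('scene','s7.png')
c=t[140:230,230:365]
a=cv2.resize(s[100:220,190:350],(400,300),interpolation=cv2.INTER_CUBIC)
cv2.imwrite('pics/m7.png',np.vstack([np.hstack([cv2.resize(w,(400,300)),cv2.resize(c,(400,300),interpolation=cv2.INTER_CUBIC)]),np.hstack([a,a*0])]))"
```

```text
16.3 [ 0.4848 -0.0799  0.1559] rot [-0.033  1.017 -0.032] F [-0.3  1.  -1.1] w 0.0852 q [ 0.39  0.36 -0.41  2.43  2.51  0.23 -0.87]
axis x 0.527 row 192.4
  hole 8 [287.5 194. ] [ 0.5596 -0.0581  0.117 ]
  hole 1 [293. 194.] [ 0.5598 -0.0727  0.117 ]
  hole 54 [295.61111111 205.61111111] [ 0.5287 -0.0794  0.117 ]
```

View pics/m7.png

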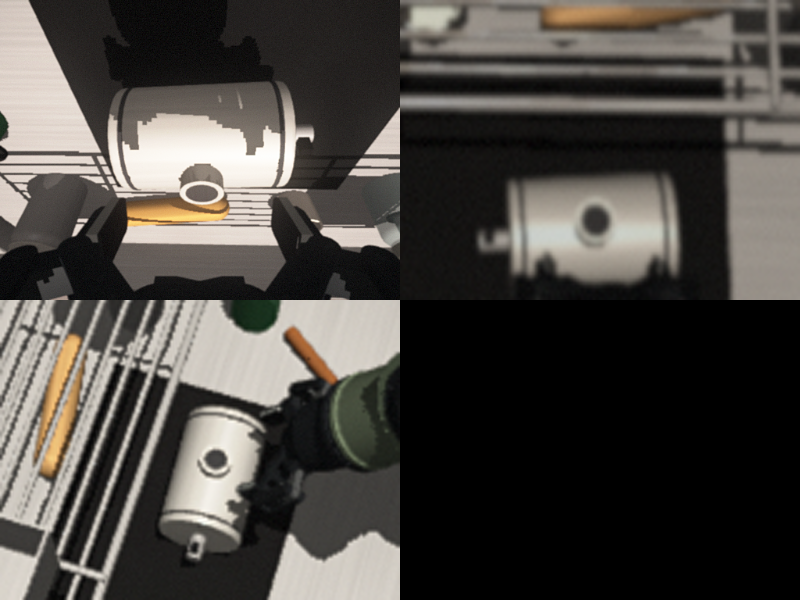

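arm_command(delta_pos=[[0, 0, 0], [0, 0, 0], [0, 0, 0], [0, 0, 0], [0, 0, 0]], rotation=[[0, 0, 0], [0, 0, 0], [0, 0, 0], [0, 0, 0], [0, 0, 0]])

```text
clock: 16.95
position: [0.4851, -0.0804, 0.1541]
tool_rot: [-0.028, 1.018, -0.031]
force: [-0.1, -0.6, 0.7]
grip_width: 0.0854
```

```bash
python3 -c "
from h import *
s=st();print(abs(s['qd']).max());drum('t8.png')
a=cv2.imread('pics/top0.png').astype(int);b=cv2.imread('pics/t8.png').astype(int)
c=cv2.imread('pics/t7.png').astype(int);print('diff t7-t8 max in drum',abs(b-c)[185:225,265:325].max())
for n,(u,v,r) in dict(bowl=(172,245,28),oil=(392,202,20),spoon=(358,252,25),cup=(243,142,12),pin=(310,140,32)).items(): print(n,abs(a-b)[v-r:v+r,u-r:u+r].mean().round(1))"
```

```text
16.95 [ 0.4851 -0.0804  0.1541] rot [-0.028  1.018 -0.031] F [-0.1 -0.6  0.7] w 0.0854 q [ 0.4   0.37 -0.41  2.43  2.52  0.23 -0.87]
0.0073635462012105425
axis x 0.5272 row 192.4
  hole 8 [287.5 194. ] [ 0.5596 -0.0581  0.117 ]
  hole 54 [295.61111111 205.61111111] [ 0.5287 -0.0794  0.117 ]
diff t7-t8 max in drum 30
bowl 4.2
oil 3.1
spoon 7.5
cup 4.3
pin 10.5
```

The drum is still, its neck is up and the gripper is clear of it, so I'm handing in.

```bash
python3 -c "
from workcell import bot
print(bot.job_done())"
```

```text
the job is handed in; nothing more can be done
None
```

I rolled the drum out from under the shelf in two strokes, with the open fingers either side of the neck. It stands on its feet in front of the shelf, released, and I handed the job in at about 17 s. No verdict was returned.

**Final pose:** the axis is at x ≈ 0.527 and the neck at x ≈ 0.529, so the neck is about 2° from upright. The neck is about 55 mm in front of the shelf edge. The drum's middle is about 36 mm to the robot's right of the mat's middle and 36 mm nearer the robot, inside both limits.

**At rest:** the drum's position was unchanged between two top views about 0.6 s apart. The fingers were roughly 50 mm above it and the force reading was at noise level.

**Forces:** contact force was mostly 7–20 N, and the highest I read was about 25 N. I only read it at the end of each move, so a short peak in between could have been missed.

**What disagreed:**
- **Slip:** the fingers came off the drum near the end of the first stroke, at about 45° of roll, so I set them down again and finished with the second stroke.
- **Bystanders:** bowl, bottle, spoon, cup and pin looked unmoved in the top view. That was a coarse image difference, slightly raised at the pin and spoon, which I put down to shadows. I did not check the jar and tin one by one; nothing went near them.

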